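# Press a trivet against its sloped rest with a squeeze-trigger ratchet clamp

## Robot

A 6-joint arm with a two-finger parallel gripper is mounted at the origin on the work surface. World frame = base frame: x ahead of the robot, y to its left, z up, the work surface at z = 0. Lengths are in m, angles in rad, forces in N, time in s.
With the tool pointing down it reaches from about 0.375 to 0.975 m from the base axis. Payload 3.8 kg.
Tool frame: the origin (TCP) lies midway between the tips of the shut fingers; the grasp point (between the pads) lies 19 mm behind it; z points along the fingers, y is the line along which they close (so a half turn about z gives the same grasp; the last joint's range is limited). The gripper opens to 85 mm and grips with 20 to 120 N. Pads are 22 mm wide; open, the fingers measure 114 mm over their backs; the gripper's body (76 mm by 85 mm) begins 54 mm behind the grasp point. The pads swing forward as they close: fully open they stand 13 mm farther back than shut.
Start: joints at [1.288, 0.264, 1.604, -0, 1.274, -0.037], TCP at [0.164, 0.655, 0.231] pointing down, gripper open.
Joint ranges: [-2.63, 2.63], [-0.94, 2.18], [0.31, 2.57], [-1.31, 4.45], [0, 2.66], [-2.55, 2.55]. Speed limits (rad/s): [2.57, 2.57, 3.14, 3.14, 3.14, 3.14].

## Interface

Orientations are given as a rotation vector (axis times angle).
In Python, from workcell import bot, imaging gives the robot as it stands.
- The arm moves only by the tool step_arm, never from a script. Its argument "series" is a list of rows, each an object of numbers: "grip": the closure, from -1 (fully open) to 1 (shut); "x", "y", "z": the shift along the tool's x, y, z normalised to -1 to 1, where 1 is 500 mm; "ax", "ay", "az": the turn, a rotation vector about the tool's x, y, z normalised to -1 to 1, where 1 is 30 degrees. A call has 1 to 12 rows; each row is the pose to reach, as a shift and turn from the pose commanded when the call began, along the tool's axes at that moment; what a row does not reach only later rows make up. A row lasts 1/10 s, in which the tool goes at most 50 mm and 8.59 degrees, less where a joint would pass 70% of its speed; a pose out of reach is approached as far as the arm can. A call with a number of a shift or a turn outside -1 to 1 is refused whole. A call with a gripper value outside its range is refused whole. The fingers move at their own pace and stop on an object; "force" is the grip in N (left out, the last holds). Time passes only in rows, so rows that repeat a pose let the fingers close. It gives the time, the measured TCP pose, the force, the opening and the grip force at its end, in the units of the state.
- bot.read_state(): the state, without advancing time (a new reading comes with each control period).
- imaging.read_camera(name): name is "scene" or "top" or "wrist"; returns a dict with "img" (420x560x3 uint8, red, green, blue), "fx", "fy", "cx", "cy" (pixels), "R" (3x3) and "t" (3): a world point X has camera coordinates R X + t. Camera axes: x right, y down, z forward; pixel columns grow to the right and rows downward; lengths in m; the calibration is good to about 2 mm. A picture is of the moment at which its call begins. There is no depth.
- bot.finish_job(): hands the job in; it is judged then, once.
The state is a dict: "time": time; "q": joint angles; "joint_vel": joint speeds; "joint_torque": joint torques, N m; "tool_pos": TCP position; "tcp_rot": TCP orientation; "wrist_force": force on the tool from outside, world axes, zero at the start; "torque": the same for the moment, N m; "width": opening from 0.0 (shut) to 1.0 (fully open); "grip_force": force on a finger pad.
Only numpy, scipy, OpenCV 4.12 (cv2) and the standard library are available. Lean on these libraries where they do the work, as an engineer would, in place of code of your own. Each camera call takes 0.05 s, during which the arm holds its last target. There are 200 camera calls.

## Task

Take the wooden trivet out of the slotted rack, stand its foot on the clamp's base board and lean it back flat and centred against the sloped wooden rest, then let it go. Then pump the clamp's pair of upright triggers by squeezing and releasing them, never pushing the rod or pad by hand, until the pad presses the trivet against the rest with its spring about half compressed; do not bottom the spring out, which would dent the wood. Finish while still holding the two triggers squeezed with that gentle pressure on, and leave the ramekin, spoon rest and bottle opener where they are.

Things in the scene. Friction and masses are not known exactly. Their poses are not given: they have to be found in the camera images.
- trivet: Loose dark wooden trivet: flat square board 14 x 140 x 140 mm, 0.13 to 0.27 kg, grooves on both faces (alike). Starts upright in the rack's slot. Origin: centre of its lower edge face; x through its thickness, y along its width, z up its height (top edge at z = 140 mm). Pinch it across the thickness at the top edge.
- rack: Fixed light wooden rack: two cheeks 42 mm high and 100 mm long (along y) with a 20 mm wide slot between them (slot across x, 64 mm over both cheeks); the slot floor is 8 mm above the cart. Origin: centre of its underside. The trivet stands in the slot, its thickness along the rack's x.
- clamp: Fixed bench clamp (caulk-gun style) on a plywood base board, 12 mm thick, x from -60 to 230 mm, y +-50 mm. Origin: on the cart surface under the trigger housing; x = the way the pad advances, to the sloped rest; z up. Steel housing 64 x 33 mm, top at z = 84 mm. A trivet leaning flush on the rest, turned 0.30 rad about the clamp's y, has its origin at x 151, y 0, z 14 mm in this frame.
- rest_foot (a point): Centre of the lower edge of the sloped rest's front face, on top of the base board: (158, 0, 12) mm in the clamp frame; axes as the clamp. The rest is a light wooden panel 100 mm wide whose front face leans back (to +x as it rises) by 0.30 rad from vertical, up to z = 88 mm.
- lean_axis (a point): Point on the rest's front face, 40 mm up the slope from rest_foot; its x axis is square to the sloped face (pointing into the rest), its y axis is the clamp's y, its z axis runs up the slope.
- grip_mid (a point): Point midway between the grip bars of the two triggers: (0, 0, 115) mm in the clamp frame; axes as the clamp. From above, close the fingers along y on the outsides of the two bars. Released, the bars measure 62 mm over their outsides; fully squeezed about 33 mm.
- left_trigger: Trigger on the clamp's +y side: steel stem topped by a black grip bar, 14 mm thick, 46 mm long along x, 65 mm above its pivot, which is the origin, at (0, 14, 50) mm in the clamp frame. Swings inward 0.22 rad, springs back when let go, geared to the other trigger.
- right_trigger: The same trigger mirrored, on the clamp's -y side. Squeezing takes about 5 N per finger while the pad is free; then each further newton per finger adds about 1.6 N on the pad: some 12 N per finger presses the pad with 10 to 15 N, over 20 N per finger can dent the wood.
- drive (a joint): Ratchet stroke, m: 0 with the triggers released, 0.018 with them fully squeezed (moves with the triggers). Each full squeeze pushes the rod forward by 13 to 18 mm (5 mm teeth); on release the ratchet slips back and the rod stays. After a firm squeeze, a value short of 0.0175 means that the pad has met the trivet.
- rod: Toothed steel bar 10 x 12 mm through the housing, 50 mm above the cart, carrying the pad; slides along the clamp's x up to 110 mm. Origin: on its axis, at the clamp's x = 0 when fully back; it starts 0 to 35 mm forward. Friction of about 4 N holds it against being pushed back, so with the triggers released the pad keeps only a light touch.
- pad: Black rubber pad 44 x 34 mm on the rod's front end, sloped like the rest. Origin: centre of its front face, 85 mm ahead of the rod's origin while free. A 2 N/mm spring lets it sink towards the rod by up to 12 mm (bottomed, 24 N): 85 mm minus its distance from the rod's origin is the compression. It meets a leaning trivet at about x = 155 mm in the clamp frame.
- ramekin: Bystander: small glass bowl, 80 mm across, 45 mm high. Origin: centre of its underside.
- spoon_rest: Bystander: white ceramic spoon rest, a shallow dish 88 mm across, 10 mm high, with a short tab. Origin: centre of the dish's underside.
- opener: Bystander: flat steel bottle opener, 125 mm long, 5 mm thick, with a ring at one end. Origin: on its underside, 40 mm from the ring's centre.

How it is judged:
On the way, in this order (a step that is already met when the one before it is completed fails the run):
1. the trivet leans flat and centred on the sloped rest, let go (angle between trivet's own z axis and vertical between 0.24 and 0.36 rad and angle between the x axis of trivet and the x axis of lean_axis, either way round below 0.1 rad and x of trivet in the frame of clamp between 0.139 and 0.16 m and y of trivet in the frame of clamp between -0.025 and 0.025 m and z of trivet in the frame of clamp below 0.022 m and linear speed of trivet below 0.03 m/s and contact force between the fingers and trivet below 0.1 N and contact force between pad and trivet below 0.5 N), for 0.3 s.
2. the pad, pumped forward, touches the leaning trivet (contact force between pad and trivet above 1.5 N), for 0.1 s.
At the end, for the whole second after the job is handed in: The trivet leans flat on the rest (tilt 0.24 to 0.36 rad, within 0.10 rad of the rest's face, foot on the base board, centred within 25 mm, still, untouched by the fingers), the pad presses it with 6 to 20 N, and the fingers hold both triggers squeezed with over 2 N each (angle between trivet's own z axis and vertical between 0.24 and 0.36 rad and angle between the x axis of trivet and the x axis of lean_axis, either way round below 0.1 rad and x of trivet in the frame of clamp between 0.139 and 0.16 m and y of trivet in the frame of clamp between -0.025 and 0.025 m and z of trivet in the frame of clamp below 0.022 m and linear speed of trivet below 0.03 m/s and contact force between the fingers and trivet below 0.1 N and contact force between pad and trivet between 6 and 20 N and contact force between the fingers and left_trigger above 2 N and contact force between the fingers and right_trigger above 2 N and value of joint drive above 0.0015 m); the arm keeps its last pose, push and grip.
It fails at once if the pad dents the trivet (over 30 N) (contact force between pad and trivet above 30 N).
It fails at once if the rod or pad is pushed by the hand (contact force between the fingers and rod above 1 N).
It fails at once if a bystander is moved by more than 30 mm (distance of any of ramekin, spoon_rest, opener from where it was at the start of the episode above 0.03 m).
It also fails if it takes over 67 s, if anything falls off the work surface, if the arm or the gripper's body presses on something with over 40 N, if the wrist force passes 120 N, or if a joint passes its speed limit or range.

## Working session

There is one attempt and no reset: what is moved stays moved. The work goes in short steps, Python scripts to look and compute and a tool call to move; the robot and the scene stay as the last step left them, time stands still between calls to the robot, and variables do not carry over. Pictures are saved under pics/ and viewed, at most 10 in all, crops included, and the job is handed in when it is done.

Besides the shell and the picture viewer there is one more tool, called after "Emit:" as name(argument=value, ...), one argument or row to a line, values as JSON. step_arm: Moves the arm, as the interface text tells. Scaled input: -1 to 1 covers 500 mm each way for a shift and 30 degrees each way for a turn. Its arguments: {"type":"object","properties":{"series":{"type":"array","items":{"type":"object","properties":{"grip":{"type":"number"},"x":{"type":"number","minimum":-1,"maximum":1},"y":{"type":"number","minimum":-1,"maximum":1},"z":{"type":"number","minimum":-1,"maximum":1},"ax":{"type":"number","minimum":-1,"maximum":1},"ay":{"type":"number","minimum":-1,"maximum":1},"az":{"type":"number","minimum":-1,"maximum":1}}}},"force":{"type":"number"}},"required":["series"]}

```bash
mkdir -p pics
python3 - <<'E'
from workcell import bot, imaging
import cv2,numpy as np,pickle
s=bot.read_state(); print({k:np.round(v,3) for k,v in s.items()})
ims=[]
for n in ("scene","top"):
    c=imaging.read_camera(n); pickle.dump(c,open(f"{n}.pkl","wb"))
    print(n,c["fx"],c["cx"],c["cy"],np.round(c["R"],3).tolist(),np.round(c["t"],3))
    cv2.imwrite(f"pics/{n}.png",cv2.resize(c["img"][:,:,::-1],(784,588),interpolation=cv2.INTER_CUBIC))
E
```

```text
{'time': np.float64(0.0), 'q': array([ 1.288,  0.265,  1.605, -0.   ,  1.274, -0.037]), 'joint_vel': array([ 0.   ,  0.002, -0.001,  0.002, -0.001, -0.   ]), 'joint_torque': array([ 0.0000e+00, -5.1512e+01, -3.6731e+01, -0.0000e+00,  1.3000e-02,
       -0.0000e+00]), 'tool_pos': array([0.164, 0.654, 0.23 ]), 'tcp_rot': array([-0.385, -3.118,  0.004]), 'wrist_force': array([-0.903,  0.244, -0.491]), 'torque': array([-0.007,  0.034, -0.009]), 'grip_force': np.float64(0.0), 'width': np.float64(0.998)}
scene 480.4147863166522 273.812905398934 209.08986310585942 [[0.532, 0.847, -0.003], [0.666, -0.42, -0.617], [-0.523, 0.326, -0.787]] [-0.299 -0.353  1.532]
top 389.17184779186323 278.79801601066686 210.90296288624523 [[-0.005, -1.0, 0.012], [-0.99, 0.004, -0.139], [0.139, -0.012, -0.99]] [-0.057  0.642  0.799]
```

View pics/scene.png

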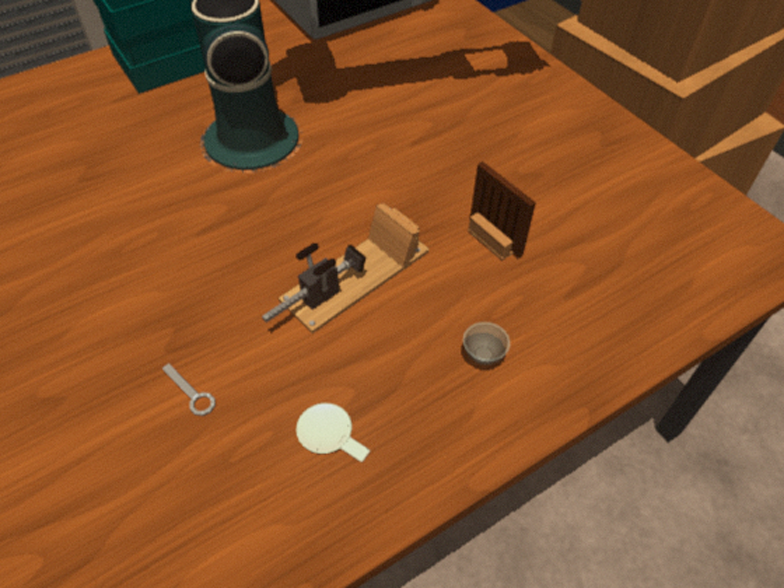

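View pics/top.png

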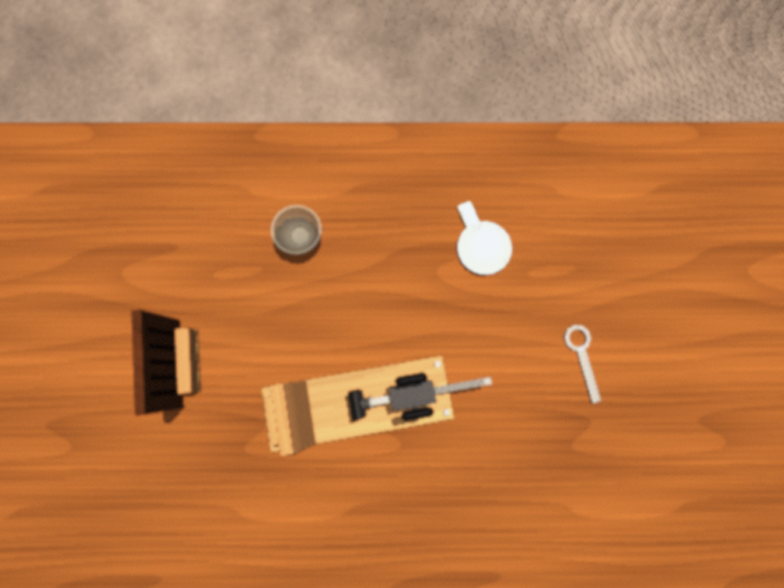

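The scene view shows the trivet upright in the rack, with its top edge from (479,163) to (534,203). The clamp is in the middle, and the board's rear corners are at (280,297) and (313,329). In the top view the trivet's top edge is at x≈139, y 311–413, and the clamp points left, with rear board corners at (442,357) and (453,417).

```bash
cat > h.py <<'E'
import numpy as np,cv2,pickle
from scipy.spatial.transform import Rotation as Ro
def ray(c,p):
    d=np.array([(p[0]-c["cx"])/c["fx"],(p[1]-c["cy"])/c["fy"],1.]); R=np.array(c["R"])
    return -R.T@np.array(c["t"]), R.T@d
def onz(c,p,z):
    o,d=ray(c,p); return o+d*(z-o[2])/d[2]
def tri(cs,ps):
    A=np.zeros((3,3));b=np.zeros(3);L=[]
    for c,p in zip(cs,ps):
        o,d=ray(c,p); d=d/np.linalg.norm(d); P=np.eye(3)-np.outer(d,d); A+=P;b+=P@o; L.append((o,P))
    X=np.linalg.solve(A,b); return X,max(np.linalg.norm(P@(X-o)) for o,P in L)
def proj(c,X):
    v=np.array(c["R"])@X+np.array(c["t"]); return np.array([c["fx"]*v[0]/v[2]+c["cx"],c["fy"]*v[1]/v[2]+c["cy"]])
def toolcmd(s,tgt,Rt):
    "shift/turn (normalised) from state s to target"
    R0=Ro.from_rotvec(s["tcp_rot"]); d=R0.inv().apply(np.array(tgt)-s["tool_pos"])/0.5
    w=(R0.inv()*Rt).as_rotvec()/np.radians(30); return np.round(d,4),np.round(w,4)
E
python3 - <<'E'
from h import *
s=pickle.load(open("scene.pkl","rb"));t=pickle.load(open("top.pkl","rb"))
k=1/1.4
pts={"triv+x":((534,203),(139,311)),"triv-x":((479,163),(141,413)),"rear-R(+x)":((313,328),(442,357)),"rear-L":((280,297),(453,417)),
"rest top +x":((418,235),(264,387)),"frontR":((428,248),(265,389)),"trigbar L":((308,251),(417,414)),"pad":((355,258),(356,405))}
for n,(a,b) in pts.items():
    X,e=tri([s,t],[np.array(a)*k,np.array(b)*k]); print(n,np.round(X,4),round(e,4))
for n,b in {"rR":(442,357),"rL":(453,417),"screwR":(438,364),"screwL":(446,412)}.items(): print(n,np.round(onz(t,np.array(b)*k,.012),4))
for n,b in {"ramekin":(297,231)}.items(): print(n,np.round(onz(t,np.array(b)*k,.045),4))
for n,(a,b) in {"+x":((534,203),(139,311)),"-x":((479,163),(141,413))}.items():print(n,onz(t,np.array(b)*k,.148))
for c in (s,t): print("cam",-np.array(c["R"]).T@c["t"])
E
```

```text
triv+x [0.6083 0.2835 0.1469] 0.0031
triv-x [0.4721 0.2692 0.1473] 0.0005
rear-R(+x) [ 0.5477 -0.1398  0.0129] 0.002
rear-L [ 0.4538 -0.1565  0.0114] 0.0008
rest top +x [0.5005 0.1227 0.0619] 0.0057
frontR [0.4994 0.1395 0.0119] 0.0025
trigbar L [ 0.4664 -0.0943  0.1129] 0.0006
pad [ 0.4752 -0.0071  0.0494] 0.0004
rR [ 0.5468 -0.1416  0.012 ]
rL [ 0.4535 -0.1571  0.012 ]
screwR [ 0.5358 -0.1351  0.012 ]
screwL [ 0.4612 -0.1463  0.012 ]
ramekin [0.744  0.0864 0.045 ]
+x [0.60692797 0.27982421 0.148     ]
-x [0.4723478  0.26938197 0.148     ]
cam [ 1.19635666 -0.39443784  0.98782677]
cam [ 0.52444271 -0.04939609  0.88082756]
```

Run:
```python
from workcell import imaging
c=imaging.read_camera("wrist"); import numpy as np,pickle
pickle.dump(c,open("w0.pkl","wb")); from workcell import bot; s=bot.read_state()
from h import *
R=Ro.from_rotvec(s["tcp_rot"]).as_matrix()
# camera in tool frame
C=-np.array(c["R"]).T@c["t"]; print("cam in tool",R.T@(C-s["tool_pos"]),"\n",np.round(R.T@np.array(c["R"]).T,3),c["fx"])
print(np.round(R,3))
```

```text
cam in tool [ 0.07234117 -0.0008813  -0.14290918] 
 [[-0.    -0.958 -0.285]
 [ 1.    -0.    -0.   ]
 [ 0.    -0.285  0.958]] 320.6644655369002
[[-0.97   0.243 -0.   ]
 [ 0.243  0.97  -0.002]
 [ 0.    -0.002 -1.   ]]
```

Run:
```python
from workcell import bot
from h import *
s=bot.read_state()
def down(a): # tool z down, tool y at world angle a
    y=np.array([np.cos(a),np.sin(a),0]);z=np.array([0,0,-1.]);return Ro.from_matrix(np.c_[np.cross(y,z),y,z])
print(toolcmd(s,[.540,.275,.24],down(np.radians(95))))
```

```text
(array([-0.9138, -0.5526, -0.0186]), array([-0.0033, -0.0007, -0.6361]))
```

Emit:
step_arm(
  series=[
    {"x": -0.914,"y": -0.553,"z": -0.019,"az": -0.636,"grip": -1},
    {"x": -0.914,"y": -0.553,"z": -0.019,"az": -0.636,"grip": -1},
    {"x": -0.914,"y": -0.553,"z": -0.019,"az": -0.636,"grip": -1},
    {"x": -0.914,"y": -0.553,"z": -0.019,"az": -0.636,"grip": -1},
    {"x": -0.914,"y": -0.553,"z": -0.019,"az": -0.636,"grip": -1},
    {"x": -0.914,"y": -0.553,"z": -0.019,"az": -0.636,"grip": -1},
    {"x": -0.914,"y": -0.553,"z": -0.019,"az": -0.636,"grip": -1},
    {"x": -0.914,"y": -0.553,"z": -0.019,"az": -0.636,"grip": -1},
    {"x": -0.914,"y": -0.553,"z": -0.019,"az": -0.636,"grip": -1},
    {"x": -0.914,"y": -0.553,"z": -0.019,"az": -0.636,"grip": -1},
    {"x": -0.914,"y": -0.553,"z": -0.019,"az": -0.636,"grip": -1},
    {"x": -0.914,"y": -0.553,"z": -0.019,"az": -0.636,"grip": -1},
  ],
  force=40,
)

```text
validation failed for argument at $.se...
```

Run:
```python
from workcell import bot, imaging
from h import *
c=imaging.read_camera("wrist"); pickle.dump(c,open("w1.pkl","wb"))
cv2.imwrite("pics/w1.png",cv2.resize(c["img"][:,:,::-1],(784,588),interpolation=cv2.INTER_CUBIC))
```

```text
(no output)
```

View pics/w1.png

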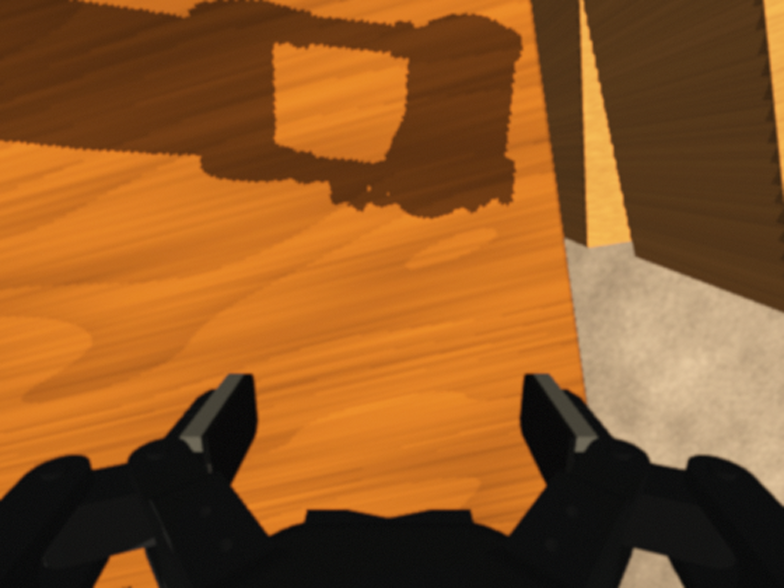

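The move was refused and the arm has not moved. The picture shows only bare table and the finger tips at (240,400) and (540,400). I'll retry with fewer rows.

Emit:
step_arm(
  series=[
    {"x": -0.914,"y": -0.553,"z": -0.019,"ax": 0,"ay": 0,"az": -0.636,"grip": -1},
    {"x": -0.914,"y": -0.553,"z": -0.019,"ax": 0,"ay": 0,"az": -0.636,"grip": -1},
  ],
  force=40,
)

```text
time: 0.4
tool_pos: [0.234, 0.5837, 0.2324]
tcp_rot: [0.097, -3.14, 0.001]
wrist_force: [0.9, -0.2, 1.0]
width: 1.002
grip_force: 0.0
```

```bash
cat >> h.py <<'E'
def frame(a,tilt=0,ax=None):
    "tool z down, tool y at world angle a; then tilt about world axis ax"
    y=np.array([np.cos(a),np.sin(a),0]);z=np.array([0,0,-1.]);R=Ro.from_matrix(np.c_[np.cross(y,z),y,z])
    return Ro.from_rotvec(tilt*np.array(ax))*R if tilt else R
E
python3 - <<'E'
from workcell import bot
from h import *
s=bot.read_state()
print(toolcmd(s,[.540,.275,.24],frame(np.radians(95))))
E
```

```text
(array([-0.5725, -0.6542, -0.0148]), array([-0.0013, -0.0003, -0.0482]))
```

Emit:
step_arm(
  series=[
    {"x": -0.573,"y": -0.654,"z": -0.015,"ax": 0,"ay": 0,"az": -0.048,"grip": -1},
    {"x": -0.573,"y": -0.654,"z": -0.015,"ax": 0,"ay": 0,"az": -0.048,"grip": -1},
    {"x": -0.573,"y": -0.654,"z": -0.015,"ax": 0,"ay": 0,"az": -0.048,"grip": -1},
    {"x": -0.573,"y": -0.654,"z": -0.015,"ax": 0,"ay": 0,"az": -0.048,"grip": -1},
    {"x": -0.573,"y": -0.654,"z": -0.015,"ax": 0,"ay": 0,"az": -0.048,"grip": -1},
    {"x": -0.573,"y": -0.654,"z": -0.015,"ax": 0,"ay": 0,"az": -0.048,"grip": -1},
    {"x": -0.573,"y": -0.654,"z": -0.015,"ax": 0,"ay": 0,"az": -0.048,"grip": -1},
    {"x": -0.573,"y": -0.654,"z": -0.015,"ax": 0,"ay": 0,"az": -0.048,"grip": -1},
    {"x": -0.573,"y": -0.654,"z": -0.015,"ax": 0,"ay": 0,"az": -0.048,"grip": -1},
    {"x": -0.573,"y": -0.654,"z": -0.015,"ax": 0,"ay": 0,"az": -0.048,"grip": -1},
    {"x": -0.573,"y": -0.654,"z": -0.015,"ax": 0,"ay": 0,"az": -0.048,"grip": -1},
  ],
)

```text
time: 1.5
tool_pos: [0.5379, 0.2719, 0.2402]
tcp_rot: [0.119, -3.138, -0.0]
wrist_force: [-0.2, -0.1, -0.9]
width: 1.002
grip_force: 0.0
```

Run:
```python
from workcell import bot, imaging
from h import *
c=imaging.read_camera("wrist"); pickle.dump(c,open("w1.pkl","wb"))
cv2.imwrite("pics/w2.png",cv2.resize(c["img"][:,:,::-1],(784,588),interpolation=cv2.INTER_CUBIC))
print(proj(c,np.array([.472,.269,.148]))*1.4,proj(c,np.array([.607,.281,.148]))*1.4)
```

```text
[393.78425483 177.16755357] [395.96946562 413.74593798]
```

View pics/w2.png

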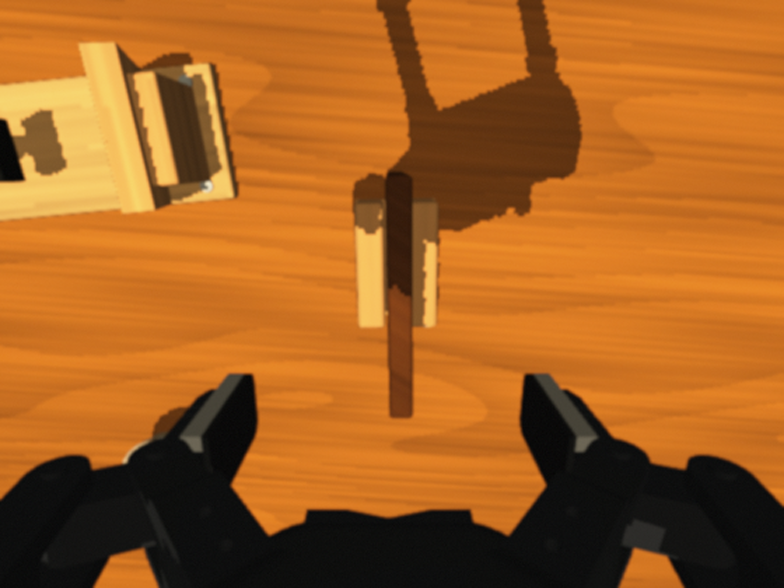

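The trivet's top edge runs straight down the picture from (399,172) to (400,416), so it is square to the fingers. The clamp's front board corners are at (212,65) and (237,196).

Run:
```python
from workcell import bot
from h import *
c=pickle.load(open("w1.pkl","rb"));t=pickle.load(open("top.pkl","rb"));sc=pickle.load(open("scene.pkl","rb"))
k=1/1.4
im=c["img"].astype(int); row=lambda y:np.where((im[y,:,0]<130))[0]
for y in (140,180,250,280):
    xs=[x for x in row(y) if 265<x<305]; print(y,xs[0],xs[-1])
A=onz(c,np.array((399.5,172))*k,.148);B=onz(c,np.array((400.5,416))*k,.148)
print("triv",A,B,(A+B)/2,np.linalg.norm(B-A),np.degrees(np.arctan2(*(B-A)[1::-1])))
print("tri",tri([c,sc],[np.array((400,416))*k,np.array((534,203))*k]), tri([c,sc],[np.array((399,172))*k,np.array((479,163))*k]))
F1=onz(c,np.array((212,64))*k,.012);F2=onz(c,np.array((237,196))*k,.012)
R1=onz(t,np.array((453,417))*k,.012);R2=onz(t,np.array((442,357))*k,.012)
print(F1,F2,R1,R2)
F=(F1+F2)/2;R=(R1+R2)/2;u=(F-R)[:2];L=np.linalg.norm(u);u/=L
print("L",L,"ang",np.degrees(np.arctan2(u[1],u[0])),"widths",np.linalg.norm(F1-F2),np.linalg.norm(R1-R2))
o1=R[:2]+.06*u;o2=F[:2]-.23*u;print("org",o1,o2)
s=bot.read_state();print(toolcmd(s,[(A+B)[0]/2,(A+B)[1]/2,.118],frame(np.radians(95))))
```

```text
140 266 304
180 275 295
250 278 293
280 279 293
triv [0.46926697 0.2716797  0.148     ] [0.60830558 0.28380333 0.148     ] [0.53878628 0.27774151 0.148     ] 0.13956617317368153 4.983365984667264
tri (array([0.60915586, 0.28461665, 0.14808884]), np.float64(0.0013204222350970717)) (array([0.46924839, 0.27141526, 0.14394765]), np.float64(0.00015157193967333814))
[0.40437294 0.12903612 0.012     ] [0.49988521 0.14573515 0.012     ] [ 0.45350633 -0.15711992  0.012     ] [ 0.54683256 -0.14163416  0.012     ]
L 0.29075884887099535 ang 99.5102536185297 widths 0.09696108509207879 0.09460229952457008
org [ 0.490256   -0.09020168] [ 0.49013062 -0.08945326]
(array([-0.0041,  0.0098,  0.2444]), array([ 0.0006, -0.0021, -0.0192]))
```

Emit:
step_arm(
  series=[
    {"x": -0.004,"y": 0.01,"z": 0.256,"ax": 0,"ay": 0,"az": -0.019,"grip": -1},
    {"x": -0.004,"y": 0.01,"z": 0.256,"ax": 0,"ay": 0,"az": -0.019,"grip": -1},
    {"x": -0.004,"y": 0.01,"z": 0.256,"ax": 0,"ay": 0,"az": -0.019,"grip": -1},
    {"x": -0.004,"y": 0.01,"z": 0.256,"ax": 0,"ay": 0,"az": -0.019,"grip": -1},
    {"x": -0.004,"y": 0.01,"z": 0.256,"ax": 0,"ay": 0,"az": -0.019,"grip": 1},
    {"x": -0.004,"y": 0.01,"z": 0.256,"ax": 0,"ay": 0,"az": -0.019,"grip": 1},
    {"x": -0.004,"y": 0.01,"z": 0.256,"ax": 0,"ay": 0,"az": -0.019,"grip": 1},
    {"x": -0.004,"y": 0.01,"z": 0.256,"ax": 0,"ay": 0,"az": -0.019,"grip": 1},
    {"x": -0.004,"y": 0.01,"z": 0.256,"ax": 0,"ay": 0,"az": -0.019,"grip": 1},
    {"x": -0.004,"y": 0.01,"z": 0.256,"ax": 0,"ay": 0,"az": -0.019,"grip": 1},
  ],
  force=50,
)

```text
time: 2.55
tool_pos: [0.5403, 0.2782, 0.1142]
tcp_rot: [-0.138, 3.136, 0.002]
wrist_force: [-0.2, 0.2, 4.6]
width: 0.155
grip_force: 50.0
```

Emit:
step_arm(
  series=[
    {"x": 0,"y": 0,"z": -0.24,"ax": 0,"ay": 0,"az": 0,"grip": 1},
    {"x": 0,"y": 0,"z": -0.24,"ax": 0,"ay": 0,"az": 0,"grip": 1},
    {"x": 0,"y": 0,"z": -0.24,"ax": 0,"ay": 0,"az": 0,"grip": 1},
    {"x": 0,"y": 0,"z": -0.24,"ax": 0,"ay": 0,"az": 0,"grip": 1},
  ],
)

```text
time: 2.95
tool_pos: [0.5417, 0.2788, 0.2373]
tcp_rot: [-0.137, 3.131, 0.005]
wrist_force: [0.3, 0.8, -1.6]
width: 0.16
grip_force: 49.4
```

```bash
cat >> h.py <<'E'
O=np.array([.490,-.090,0]);AN=np.radians(99.5)
cx=np.array([np.cos(AN),np.sin(AN),0]);cy=np.array([-np.sin(AN),np.cos(AN),0])
def C(x,y,z): return O+cx*x+cy*y+np.array([0,0,z])
def toC(X): d=np.array(X)-O; return np.array([d@cx,d@cy,d[2]])
def place(fx,fz,h=.1062,y=-.0015,tilt=.3): return C(fx+h*np.sin(tilt),y,fz+h*np.cos(tilt))
E
python3 - <<'E'
from workcell import bot, imaging
from h import *
c=imaging.read_camera("wrist"); pickle.dump(c,open("w2.pkl","wb"))
cv2.imwrite("pics/w3.png",cv2.resize(c["img"][:,:,::-1],(784,588),interpolation=cv2.INTER_CUBIC))
s=bot.read_state();Rt=frame(AN,.3,cy);print(s["tool_pos"],s["width"])
for f in ((.135,.115),(.14,.045),(.151,.015)): print(f,toolcmd(s,place(*f),Rt),place(*f))
E
```

```text
[0.54009533 0.27798743 0.23391294] 0.15089869800264227
(0.135, 0.115) (array([ 0.1874, -0.3924,  0.034 ]), array([ 0.5744, -0.0168, -0.1488])) [0.46401811 0.07434996 0.21645674]
(0.14, 0.045) (array([ 0.1886, -0.3826,  0.174 ]), array([ 0.5744, -0.0168, -0.1488])) [0.46319287 0.07928139 0.14645674]
(0.151, 0.015) (array([ 0.1904, -0.3607,  0.234 ]), array([ 0.5744, -0.0168, -0.1488])) [0.46137735 0.09013053 0.11645674]
```

View pics/w3.png

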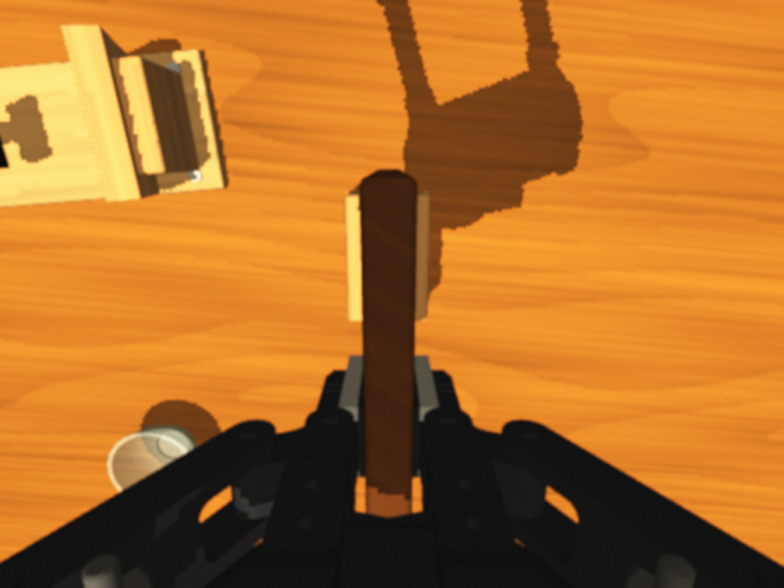

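The trivet is held upright and centred between the fingers: its top edge is at x≈390, from y 172 to 515. Next I carry it over and tilt it.

Emit:
step_arm(
  series=[
    {"x": 0.187,"y": -0.392,"z": 0.034,"ax": 0.574,"ay": -0.017,"az": -0.149,"grip": 1},
    {"x": 0.187,"y": -0.392,"z": 0.034,"ax": 0.574,"ay": -0.017,"az": -0.149,"grip": 1},
    {"x": 0.187,"y": -0.392,"z": 0.034,"ax": 0.574,"ay": -0.017,"az": -0.149,"grip": 1},
    {"x": 0.187,"y": -0.392,"z": 0.034,"ax": 0.574,"ay": -0.017,"az": -0.149,"grip": 1},
    {"x": 0.187,"y": -0.392,"z": 0.034,"ax": 0.574,"ay": -0.017,"az": -0.149,"grip": 1},
    {"x": 0.187,"y": -0.392,"z": 0.034,"ax": 0.574,"ay": -0.017,"az": -0.149,"grip": 1},
    {"x": 0.187,"y": -0.392,"z": 0.034,"ax": 0.574,"ay": -0.017,"az": -0.149,"grip": 1},
    {"x": 0.189,"y": -0.383,"z": 0.174,"ax": 0.574,"ay": -0.017,"az": -0.149,"grip": 1},
    {"x": 0.189,"y": -0.383,"z": 0.174,"ax": 0.574,"ay": -0.017,"az": -0.149,"grip": 1},
    {"x": 0.189,"y": -0.383,"z": 0.174,"ax": 0.574,"ay": -0.017,"az": -0.149,"grip": 1},
    {"x": 0.189,"y": -0.383,"z": 0.174,"ax": 0.574,"ay": -0.017,"az": -0.149,"grip": 1},
  ],
)

```text
time: 4.1
tool_pos: [0.4626, 0.0795, 0.1455]
tcp_rot: [-0.259, 3.074, -0.466]
wrist_force: [0.5, 0.6, -1.2]
width: 0.159
grip_force: 50.5
```

Run:
```python
from workcell import bot, imaging
from h import *
ims=[]
for n in ("scene","top"):
    c=imaging.read_camera(n); pickle.dump(c,open(n+"2.pkl","wb"))
    p=proj(c,place(.145,.05)).astype(int); x,y=p; a=c["img"][max(0,y-75):y+75,max(0,x-65):x+65,::-1]; print(n,max(0,x-65),max(0,y-75),a.shape)
    ims.append(cv2.resize(a,(390,450),interpolation=cv2.INTER_CUBIC))
cv2.imwrite("pics/p1.png",np.hstack(ims))
s=bot.read_state();Rt=frame(AN,.3,cy);print(toC(s["tool_pos"]),s["width"],s["wrist_force"])
for f in ((.151,.018),(.151,.015)): print(f,toolcmd(s,place(*f),Rt))
```

```text
scene 215 64 (150, 130, 3)
top 136 225 (150, 130, 3)
[ 0.17164432 -0.00213006  0.14717242] 0.15482079099656376 [-0.0251786   0.25808857 -0.8325488 ]
(0.151, 0.018) (array([0.0012, 0.0369, 0.0466]), array([-0.0004,  0.0008,  0.002 ]))
(0.151, 0.015) (array([0.0012, 0.0387, 0.0523]), array([-0.0004,  0.0008,  0.002 ]))
```

View pics/p1.png

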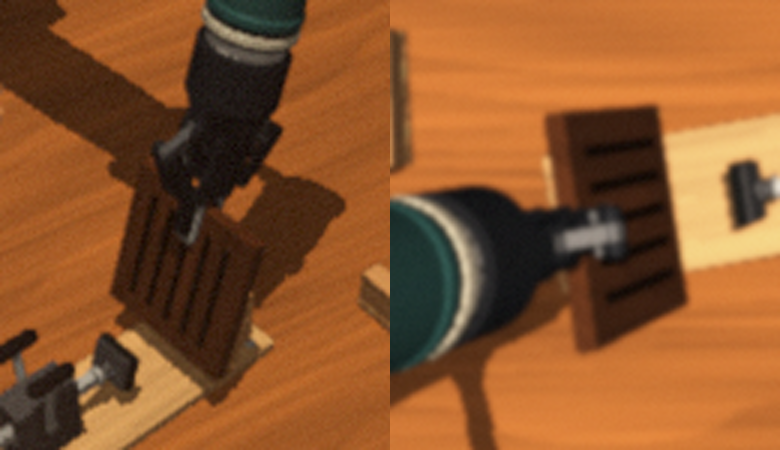

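The trivet hangs tilted in front of the rest and parallel to it. Its foot is over the board, at (120,295)–(220,375) in the left crop. Now I lower it.

Emit:
step_arm(
  series=[
    {"x": 0.001,"y": 0.035,"z": 0.043,"ax": 0,"ay": 0,"az": 0,"grip": 1},
    {"x": 0.001,"y": 0.035,"z": 0.043,"ax": 0,"ay": 0,"az": 0,"grip": 1},
    {"x": 0.001,"y": 0.0387,"z": 0.052,"ax": 0,"ay": 0,"az": 0,"grip": 1},
    {"x": 0.001,"y": 0.0387,"z": 0.052,"ax": 0,"ay": 0,"az": 0,"grip": 1},
    {"x": 0.001,"y": 0.0387,"z": 0.052,"ax": 0,"ay": 0,"az": 0,"grip": 1},
  ],
)

```text
time: 4.7
tool_pos: [0.4604, 0.0892, 0.116]
tcp_rot: [-0.256, 3.072, -0.466]
wrist_force: [0.9, -1.4, -0.3]
width: 0.155
grip_force: 50.6
```

Run:
```python
from workcell import bot, imaging
from h import *
c=imaging.read_camera("scene");s=bot.read_state();print(toC(s["tool_pos"]),s["width"],s["wrist_force"],s["torque"])
```

```text
[ 0.18157287 -0.0003391   0.11594814] 0.15809952868952562 [ 0.97690802 -2.48648542 -0.22351401] [-0.0121318  -0.02968986  0.14995383]
```

Emit:
step_arm(
  series=[
    {"x": 0,"y": 0,"z": 0.004,"ax": 0,"ay": 0,"az": 0,"grip": 1},
    {"x": 0,"y": 0,"z": 0.006,"ax": 0,"ay": 0,"az": 0,"grip": 1},
    {"x": 0,"y": 0,"z": 0.006,"ax": 0,"ay": 0,"az": 0,"grip": 1},
  ],
)

```text
time: 5.05
tool_pos: [0.4608, 0.089, 0.1152]
tcp_rot: [-0.254, 3.072, -0.465]
wrist_force: [-6.6, 2.9, 14.4]
width: 0.156
grip_force: 53.1
```

It has reached the board, with about 14 N upward. I release and back off along the tool axis.

Emit:
step_arm(
  series=[
    {"x": 0,"y": 0,"z": 0.002,"ax": 0,"ay": 0,"az": 0,"grip": 1},
    {"x": 0,"y": 0,"z": 0.002,"ax": 0,"ay": 0,"az": 0,"grip": -1},
    {"x": 0,"y": 0,"z": 0.002,"ax": 0,"ay": 0,"az": 0,"grip": -1},
    {"x": 0,"y": 0,"z": 0.002,"ax": 0,"ay": 0,"az": 0,"grip": -1},
    {"x": 0,"y": 0,"z": 0.002,"ax": 0,"ay": 0,"az": 0,"grip": -1},
    {"x": 0,"y": 0,"z": 0.002,"ax": 0,"ay": 0,"az": 0,"grip": -1},
    {"x": 0,"y": 0,"z": -0.06,"ax": 0,"ay": 0,"az": 0,"grip": -1},
    {"x": 0,"y": 0,"z": -0.14,"ax": 0,"ay": 0,"az": 0,"grip": -1},
    {"x": 0,"y": 0,"z": -0.24,"ax": 0,"ay": 0,"az": 0,"grip": -1},
    {"x": 0,"y": 0,"z": -0.24,"ax": 0,"ay": 0,"az": 0,"grip": -1},
    {"x": 0,"y": 0,"z": -0.24,"ax": 0,"ay": 0,"az": 0,"grip": -1},
  ],
)

```text
time: 6.15
tool_pos: [0.4552, 0.1242, 0.2283]
tcp_rot: [-0.257, 3.071, -0.463]
wrist_force: [-0.5, -0.3, 0.0]
width: 0.998
grip_force: 0.0
```

Run:
```python
from workcell import bot, imaging
from h import *
ims=[]
for n,ctr,(w,h) in (("scene",C(.08,0,.08),(85,75)),("wrist",None,None)):
    c=imaging.read_camera(n); pickle.dump(c,open(n+"3.pkl","wb"))
    if ctr is not None:
        x,y=proj(c,ctr).astype(int); a=c["img"][y-h:y+h,x-w:x+w,::-1]; print(x-w,y-h)
        ims.append(cv2.resize(a,(510,450),interpolation=cv2.INTER_CUBIC))
    else: ims.append(cv2.resize(c["img"][:,:,::-1],(510,383)))
    P={k:proj(c,v).round(1) for k,v in {"top":C(.1924,0,.148),"topL":C(.1924,.07,.148),"topR":C(.1924,-.07,.148),"footL":C(.151-.007,.07,.012),"footR":C(.151-.007,-.07,.012)}.items()};print(n,P)
    print({k:proj(c,C(0,y,.115)).round(1) for k,y in (("barL",.024),("barR",-.024))})
cv2.imwrite("pics/p2.png",cv2.copyMakeBorder(ims[0],0,0,0,0,0))
cv2.imwrite("pics/p2.png",cv2.resize(np.vstack([ims[0],ims[1]]),(360,588)) if 0 else np.hstack([cv2.resize(ims[0],(400,353)),cv2.resize(ims[1],(400,353))]))
s=bot.read_state();print(toC(s["tool_pos"]),s["wrist_force"])
Rt=frame(AN-np.pi/2)
print(toolcmd(s,C(.04,0,.25),Rt),C(.04,0,.25))
```

```text
166 102
scene {'top': array([285.1, 137.1]), 'topL': array([266.8, 123.1]), 'topR': array([304.4, 151.9]), 'footL': array([254.3, 168.2]), 'footR': array([288.7, 197.4])}
{'barL': array([219.8, 178.6]), 'barR': array([232.1, 189.9])}Traceback (most recent call last):
  File "<stdin>", line 4, in <module>
TypeError: cannot unpack non-iterable NoneType object
```

Run:
```python
from workcell import bot, imaging
from h import *
s=bot.read_state();print(toC(s["tool_pos"]),s["wrist_force"])
d,w=toolcmd(s,C(.02,0,.25),frame(AN-np.pi/2));print(d,w,w/4)
c=pickle.load(open("scene3.pkl","rb"));a=c["img"][102:252,166:336,::-1];cv2.imwrite("pics/p2.png",cv2.resize(a,(680,600),interpolation=cv2.INTER_CUBIC))
```

```text
[2.16499009e-01 1.76647863e-04 2.26574022e-01] [-0.7733737  -0.48985876 -0.09877426]
[-0.     -0.3893  0.0715] [-0.4544  0.4464  2.9771] [-0.1136    0.1116    0.744275]
```

View pics/p2.png

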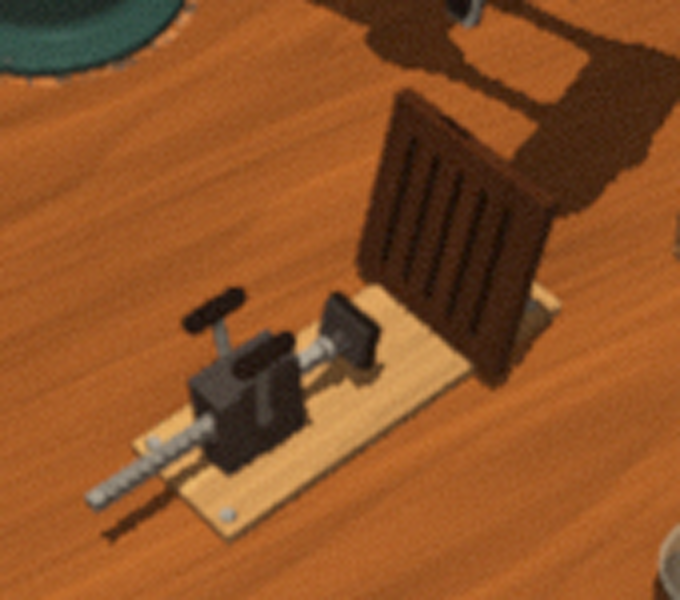

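The trivet stands on the board and leans flat on the rest. Its top corners, (405,90) and (555,205), are within 2 source pixels of the predictions. Now to the triggers, with a turn of about 90° spread over four calls.

Emit:
step_arm(
  series=[
    {"x": 0,"y": -0.13,"z": -0.03,"ax": -0.1136,"ay": 0.1116,"az": 0.7443,"grip": -1},
    {"x": 0,"y": -0.26,"z": 0.03,"ax": -0.1136,"ay": 0.1116,"az": 0.7443,"grip": -1},
    {"x": 0,"y": -0.389,"z": 0.0715,"ax": -0.1136,"ay": 0.1116,"az": 0.7443,"grip": -1},
    {"x": 0,"y": -0.389,"z": 0.0715,"ax": -0.1136,"ay": 0.1116,"az": 0.7443,"grip": -1},
    {"x": 0,"y": -0.389,"z": 0.0715,"ax": -0.1136,"ay": 0.1116,"az": 0.7443,"grip": -1},
  ],
)

```text
time: 6.7
tool_pos: [0.4854, -0.0757, 0.248]
tcp_rot: [0.367, 3.085, -0.372]
wrist_force: [-0.8, 1.6, -0.2]
width: 0.995
grip_force: 0.0
```

Emit:
step_arm(
  series=[
    {"x": 0,"y": 0,"z": 0,"ax": -0.1136,"ay": 0.1116,"az": 0.7443,"grip": -1},
    {"x": 0,"y": 0,"z": 0,"ax": -0.1136,"ay": 0.1116,"az": 0.7443,"grip": -1},
    {"x": 0,"y": 0,"z": 0,"ax": -0.1136,"ay": 0.1116,"az": 0.7443,"grip": -1},
  ],
)

```text
time: 7.0
tool_pos: [0.4854, -0.0701, 0.2479]
tcp_rot: [0.967, 2.97, -0.254]
wrist_force: [-0.8, -0.8, -0.9]
width: 0.997
grip_force: 0.0
```

Emit:
step_arm(
  series=[
    {"x": 0,"y": 0,"z": 0,"ax": -0.1136,"ay": 0.1116,"az": 0.7443,"grip": -1},
    {"x": 0,"y": 0,"z": 0,"ax": -0.1136,"ay": 0.1116,"az": 0.7443,"grip": -1},
    {"x": 0,"y": 0,"z": 0,"ax": -0.1136,"ay": 0.1116,"az": 0.7443,"grip": -1},
  ],
)

```text
time: 7.3
tool_pos: [0.4854, -0.0697, 0.2478]
tcp_rot: [1.532, 2.737, -0.13]
wrist_force: [-0.3, 0.5, 0.1]
width: 0.998
grip_force: 0.0
```

Emit:
step_arm(
  series=[
    {"x": 0,"y": 0,"z": 0,"ax": -0.1136,"ay": 0.1116,"az": 0.7443,"grip": -1},
    {"x": 0,"y": 0,"z": 0,"ax": -0.1136,"ay": 0.1116,"az": 0.7443,"grip": -1},
    {"x": 0,"y": 0,"z": 0,"ax": -0.1136,"ay": 0.1116,"az": 0.7443,"grip": -1},
  ],
)

```text
time: 7.6
tool_pos: [0.4854, -0.0697, 0.2478]
tcp_rot: [-2.034, -2.389, 0.002]
wrist_force: [0.5, 0.3, -0.4]
width: 1.003
grip_force: 0.0
```

Run:
```python
from workcell import bot, imaging
from h import *
c=imaging.read_camera("wrist"); pickle.dump(c,open("w4.pkl","wb"))
cv2.imwrite("pics/w4.png",cv2.resize(c["img"][:,:,::-1],(784,588),interpolation=cv2.INTER_CUBIC))
s=bot.read_state();print(toC(s["tool_pos"]),s["q"])
print(toolcmd(s,C(0,0,.10),frame(AN-np.pi/2)))
for k,v in {"barL":C(0,.024,.122),"barR":C(0,-.024,.122),"pad85":C(.085,0,.05)}.items(): print(k,proj(c,v)*1.4)
```

```text
[0.020593   0.00144427 0.24788222] [-1.94773009e-01 -9.88495936e-02  1.96421141e+00  1.19295471e-03
  1.28008749e+00 -3.52587885e-01]
(array([-0.0419,  0.0042,  0.2957]), array([-0.0061, -0.0046, -0.0159]))
barL [353.07045039 316.57254442]
barR [428.89769301 316.23650779]
pad85 [390.22663472 174.79055049]
```

View pics/w4.png

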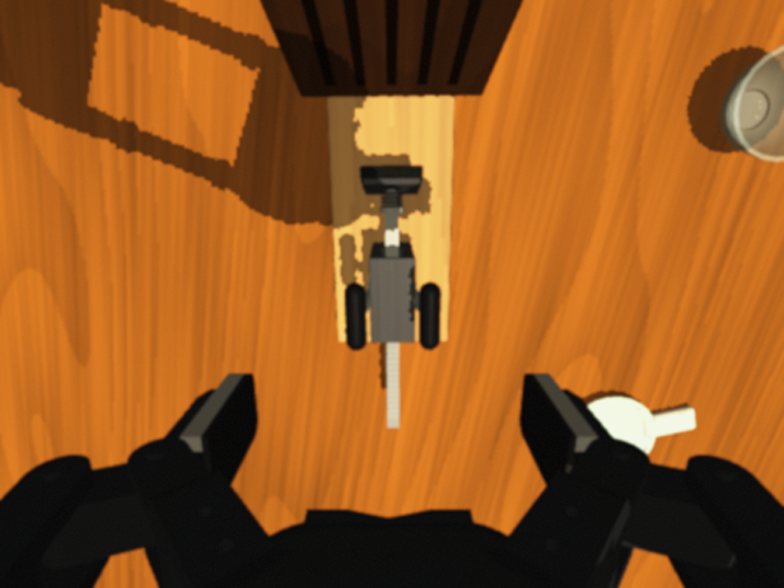

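The view from above shows the bars at (355,316) and (429,316), as predicted, and the pad at (391,180). The trivet foot is at row 96. Now I descend over the bars.

Emit:
step_arm(
  series=[
    {"x": -0.042,"y": 0.004,"z": 0.1,"ax": -0.006,"ay": -0.005,"az": -0.016,"grip": -1},
    {"x": -0.042,"y": 0.004,"z": 0.2,"ax": -0.006,"ay": -0.005,"az": -0.016,"grip": -1},
    {"x": -0.042,"y": 0.004,"z": 0.27,"ax": -0.006,"ay": -0.005,"az": -0.016,"grip": -1},
    {"x": -0.042,"y": 0.004,"z": 0.304,"ax": -0.006,"ay": -0.005,"az": -0.016,"grip": -1},
    {"x": -0.042,"y": 0.004,"z": 0.304,"ax": -0.006,"ay": -0.005,"az": -0.016,"grip": -1},
    {"x": -0.042,"y": 0.004,"z": 0.304,"ax": -0.006,"ay": -0.005,"az": -0.016,"grip": -1},
  ],
  force=20,
)

```text
time: 8.25
tool_pos: [0.4915, -0.0902, 0.0974]
tcp_rot: [2.017, 2.406, -0.001]
wrist_force: [0.1, 0.5, 0.1]
width: 0.999
grip_force: 0.0
```

Emit:
step_arm(
  series=[
    {"x": 0,"y": 0,"z": 0,"ax": 0,"ay": 0,"az": 0,"grip": -0.4},
    {"x": 0,"y": 0,"z": 0,"ax": 0,"ay": 0,"az": 0,"grip": -0.2},
    {"x": 0,"y": 0,"z": 0,"ax": 0,"ay": 0,"az": 0,"grip": -0.2},
  ],
)

```text
time: 8.55
tool_pos: [0.4916, -0.0909, 0.0998]
tcp_rot: [2.017, 2.404, -0.001]
wrist_force: [-5.8, -1.3, 4.5]
width: 0.6
grip_force: 3.4
```

Emit:
step_arm(
  series=[
    {"x": 0,"y": -0.003,"z": 0,"ax": 0,"ay": 0,"az": 0,"grip": 0},
    {"x": 0,"y": -0.003,"z": 0,"ax": 0,"ay": 0,"az": 0,"grip": 0.15},
    {"x": 0,"y": -0.003,"z": 0,"ax": 0,"ay": 0,"az": 0,"grip": 0.25},
    {"x": 0,"y": -0.003,"z": 0,"ax": 0,"ay": 0,"az": 0,"grip": 0.25},
    {"x": 0,"y": -0.003,"z": 0,"ax": 0,"ay": 0,"az": 0,"grip": 0.25},
  ],
)

```text
time: 9.05
tool_pos: [0.4911, -0.0913, 0.1003]
tcp_rot: [2.016, 2.402, 0.001]
wrist_force: [-5.5, -1.5, 9.0]
width: 0.373
grip_force: 13.2
```

Run:
```python
from workcell import bot, imaging
from h import *
c=imaging.read_camera("wrist");a=imaging.read_camera("scene");pickle.dump((c,a),open("sq1.pkl","wb"))
s=bot.read_state();print(toC(s["tool_pos"]),s["width"],s["wrist_force"],s["grip_force"])
x,y=proj(a,C(.08,0,.06)).astype(int)
cv2.imwrite("pics/sq1.png",np.hstack([cv2.resize(c["img"][:,:,::-1],(400,300)),cv2.resize(a["img"][y-45:y+45,x-60:x+60,::-1],(400,300),interpolation=cv2.INTER_CUBIC)]))
for d in (.085,.1,.115,.13,.155): print(d,proj(c,C(d,0,.05)).round(1)*400/560, proj(c,C(d,0,.067)).round(1)*400/560)
```

```text
[-0.00148708 -0.00089059  0.10028597] 0.3773511391456945 [-4.72306811  0.1095114   8.69949991] 13.208315670490265
0.085 [197.64285714  63.64285714] [197.71428571  61.78571429]
0.1 [197.78571429  42.85714286] [197.85714286  38.78571429]
0.115 [197.92857143  21.        ] [198.07142857  14.57142857]
0.13 [198.14285714  -2.        ] [198.21428571 -11.07142857]
0.155 [198.42857143 -43.07142857] [198.57142857 -57.21428571]
```

View pics/sq1.png

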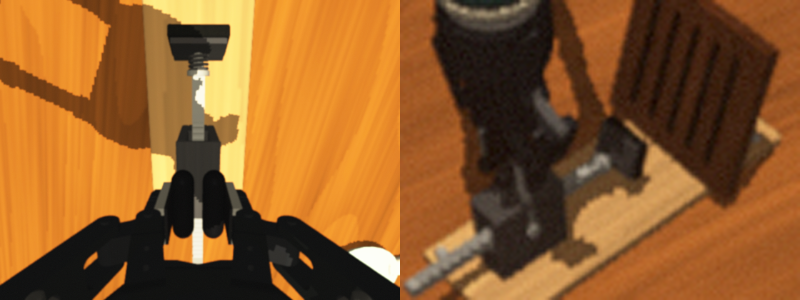

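The first full squeeze worked. The bars closed to 32 mm and the pad is at about row 25 in the left crop, roughly x = 108 mm. Two more strokes are safe.

Emit:
step_arm(
  series=[
    {"x": 0,"y": 0,"z": 0,"ax": 0,"ay": 0,"az": 0,"grip": -0.65},
    {"x": 0,"y": 0,"z": 0,"ax": 0,"ay": 0,"az": 0,"grip": -0.65},
    {"x": 0,"y": 0,"z": 0,"ax": 0,"ay": 0,"az": 0,"grip": -0.65},
    {"x": 0,"y": 0,"z": 0,"ax": 0,"ay": 0,"az": 0,"grip": -0.65},
    {"x": 0,"y": 0,"z": 0,"ax": 0,"ay": 0,"az": 0,"grip": -0.2},
    {"x": 0,"y": 0,"z": 0,"ax": 0,"ay": 0,"az": 0,"grip": 0},
    {"x": 0,"y": 0,"z": 0,"ax": 0,"ay": 0,"az": 0,"grip": 0.15},
    {"x": 0,"y": 0,"z": 0,"ax": 0,"ay": 0,"az": 0,"grip": 0.25},
    {"x": 0,"y": 0,"z": 0,"ax": 0,"ay": 0,"az": 0,"grip": 0.25},
    {"x": 0,"y": 0,"z": 0,"ax": 0,"ay": 0,"az": 0,"grip": 0.25},
  ],
)

```text
time: 10.15
tool_pos: [0.4911, -0.0911, 0.0992]
tcp_rot: [2.017, 2.402, 0.001]
wrist_force: [-2.7, -0.3, 7.5]
width: 0.378
grip_force: 13.1
```

Emit:
step_arm(
  series=[
    {"x": 0,"y": 0,"z": 0,"ax": 0,"ay": 0,"az": 0,"grip": -0.65},
    {"x": 0,"y": 0,"z": 0,"ax": 0,"ay": 0,"az": 0,"grip": -0.65},
    {"x": 0,"y": 0,"z": 0,"ax": 0,"ay": 0,"az": 0,"grip": -0.65},
    {"x": 0,"y": 0,"z": 0,"ax": 0,"ay": 0,"az": 0,"grip": -0.65},
  ],
)

```text
time: 10.55
tool_pos: [0.4904, -0.0908, 0.0978]
tcp_rot: [2.018, 2.403, 0.0]
wrist_force: [0.1, 0.0, 0.1]
width: 0.828
grip_force: 0.0
```

```bash
cat > look.py <<'E'
import sys
from workcell import bot, imaging
from h import *
c=imaging.read_camera("wrist");a=imaging.read_camera("scene");pickle.dump((c,a),open(sys.argv[1]+".pkl","wb"))
s=bot.read_state();print(toC(s["tool_pos"]),s["width"],s["wrist_force"],s["grip_force"])
# dark pad columns vs light rod/board along the centre: pad rear top edge (z~.067)
g=c["img"].max(axis=2).astype(int); col=int(proj(c,C(.12,0,.06))[0])
v=g[:190,col-18:col-10].mean(axis=1); print("dark rows left of rod",[int(r) for r in np.where(v<70)[0]])
for d in (.1,.12,.14): print(d,proj(c,C(d,0,.067)).round(0))
E
python3 look.py sq2
```

```text
[-0.00089035 -0.00040352  0.09794205] 0.8253755302958616 [-0.24203884 -0.26572555 -1.72846225] 0.0
dark rows left of rod [0, 1, 2, 3, 4, 5, 6, 7, 8, 9, 10, 11, 12, 13, 14, 15, 16, 17, 18, 27, 28, 29, 30, 31, 32, 33, 34, 35, 36, 37, 38, 39, 40, 41, 42, 43, 44, 45, 46, 47, 48, 49, 50, 51, 52, 53, 54, 55, 56, 57, 178, 179, 180, 181, 182, 183, 184, 185, 186, 187, 188, 189]
0.1 [278.  55.]
0.12 [279.   9.]
0.14 [279. -41.]
```

Emit:
step_arm(
  series=[
    {"x": 0,"y": 0,"z": 0,"ax": 0,"ay": 0,"az": 0,"grip": -0.2},
    {"x": 0,"y": 0,"z": 0,"ax": 0,"ay": 0,"az": 0,"grip": 0},
    {"x": 0,"y": 0,"z": 0,"ax": 0,"ay": 0,"az": 0,"grip": 0.1},
    {"x": 0,"y": 0,"z": 0,"ax": 0,"ay": 0,"az": 0,"grip": 0.2},
    {"x": 0,"y": 0,"z": 0,"ax": 0,"ay": 0,"az": 0,"grip": 0.2},
  ],
)

```text
time: 11.15
tool_pos: [0.4911, -0.091, 0.0985]
tcp_rot: [2.017, 2.402, 0.001]
wrist_force: [-0.5, 0.8, 1.5]
width: 0.4
grip_force: 2.1
```

Emit:
step_arm(
  series=[
    {"x": 0,"y": 0,"z": 0,"ax": 0,"ay": 0,"az": 0,"grip": 0.25},
    {"x": 0,"y": 0,"z": 0,"ax": 0,"ay": 0,"az": 0,"grip": 0.25},
  ],
)

```text
time: 11.35
tool_pos: [0.491, -0.091, 0.0987]
tcp_rot: [2.017, 2.402, 0.001]
wrist_force: [-1.4, -1.1, 5.7]
width: 0.378
grip_force: 13.0
```

Emit:
step_arm(
  series=[
    {"x": 0,"y": 0,"z": 0,"ax": 0,"ay": 0,"az": 0,"grip": -0.65},
    {"x": 0,"y": 0,"z": 0,"ax": 0,"ay": 0,"az": 0,"grip": -0.65},
    {"x": 0,"y": 0,"z": 0,"ax": 0,"ay": 0,"az": 0,"grip": -0.65},
    {"x": 0,"y": 0,"z": 0,"ax": 0,"ay": 0,"az": 0,"grip": -0.65},
  ],
)

```text
time: 11.75
tool_pos: [0.4904, -0.0908, 0.0978]
tcp_rot: [2.018, 2.403, 0.0]
wrist_force: [0.2, -0.2, 0.1]
width: 0.824
grip_force: 0.0
```

```bash
python3 look.py sq3
python3 - <<'E'
from h import *
# rear end of rod / pad in the scene view: project clamp axis line and print brightness profile at the pad height
for n in ("sq1","sq2","sq3"):
    c,a=pickle.load(open(n+".pkl","rb"))
    print(n,[int(a["img"][tuple(proj(a,C(d/1000,-.012,.05)).round().astype(int)[::-1])].max()) for d in range(84,160,3)])
E
```

```text
[-0.00091081 -0.00042788  0.09800179] 0.8265204519840764 [ 0.15567287  0.24565204 -0.15231557] 0.0
dark rows left of rod [0, 1, 2, 3, 4, 5, 6, 7, 8, 9, 10, 11, 12, 13, 14, 15, 16, 17, 18, 19, 20, 21, 22, 23, 24, 25, 26, 27, 28, 178, 179, 180, 181, 182, 183, 184, 185, 186, 187, 188, 189]
0.1 [278.  55.]
0.12 [279.   9.]
0.14 [279. -41.]
sq1 [54, 52, 58, 54, 56, 53, 51, 40, 29, 29, 45, 138, 158, 77, 65, 62, 62, 65, 59, 45, 52, 62, 64, 66, 65, 62]
sq2 [99, 91, 84, 85, 92, 60, 49, 56, 55, 55, 52, 48, 38, 33, 24, 39, 54, 56, 55, 46, 59, 61, 68, 61, 65, 60]
sq3 [98, 95, 96, 95, 98, 98, 88, 95, 87, 87, 51, 47, 60, 55, 52, 50, 38, 47, 34, 32, 39, 53, 65, 63, 68, 62]
```

Pad advance is about 15 mm per stroke, and its front is now near 142 mm. I'll squeeze this stroke gently and watch the grip force.

Emit:
step_arm(
  series=[
    {"x": 0,"y": 0,"z": 0,"ax": 0,"ay": 0,"az": 0,"grip": -0.2},
    {"x": 0,"y": 0,"z": 0,"ax": 0,"ay": 0,"az": 0,"grip": -0.1},
    {"x": 0,"y": 0,"z": 0,"ax": 0,"ay": 0,"az": 0,"grip": 0},
    {"x": 0,"y": 0,"z": 0,"ax": 0,"ay": 0,"az": 0,"grip": 0},
  ],
)

```text
time: 12.25
tool_pos: [0.4911, -0.091, 0.0986]
tcp_rot: [2.017, 2.402, 0.001]
wrist_force: [0.1, -1.0, 2.8]
width: 0.498
grip_force: 1.9
```

Emit:
step_arm(
  series=[
    {"x": 0,"y": 0,"z": 0,"ax": 0,"ay": 0,"az": 0,"grip": 0.06},
    {"x": 0,"y": 0,"z": 0,"ax": 0,"ay": 0,"az": 0,"grip": 0.1},
    {"x": 0,"y": 0,"z": 0,"ax": 0,"ay": 0,"az": 0,"grip": 0.1},
  ],
)

```text
time: 12.55
tool_pos: [0.4911, -0.091, 0.0985]
tcp_rot: [2.017, 2.402, 0.001]
wrist_force: [-0.6, -0.9, 4.1]
width: 0.453
grip_force: 3.1
```

Emit:
step_arm(
  series=[
    {"x": 0,"y": 0,"z": 0,"ax": 0,"ay": 0,"az": 0,"grip": 0.15},
    {"x": 0,"y": 0,"z": 0,"ax": 0,"ay": 0,"az": 0,"grip": 0.15},
  ],
)

```text
time: 12.75
tool_pos: [0.491, -0.0909, 0.0983]
tcp_rot: [2.017, 2.402, 0.001]
wrist_force: [0.4, -0.5, 3.9]
width: 0.425
grip_force: 2.8
```

Emit:
step_arm(
  series=[
    {"x": 0,"y": 0,"z": 0,"ax": 0,"ay": 0,"az": 0,"grip": 0.2},
    {"x": 0,"y": 0,"z": 0,"ax": 0,"ay": 0,"az": 0,"grip": 0.2},
  ],
)

```text
time: 12.95
tool_pos: [0.491, -0.0909, 0.0983]
tcp_rot: [2.017, 2.402, 0.001]
wrist_force: [0.9, -0.5, 3.3]
width: 0.402
grip_force: 2.9
```

Emit:
step_arm(
  series=[
    {"x": 0,"y": 0,"z": 0,"ax": 0,"ay": 0,"az": 0,"grip": 0.24},
    {"x": 0,"y": 0,"z": 0,"ax": 0,"ay": 0,"az": 0,"grip": 0.24},
    {"x": 0,"y": 0,"z": 0,"ax": 0,"ay": 0,"az": 0,"grip": 0.24},
  ],
)

```text
time: 13.25
tool_pos: [0.491, -0.0909, 0.0985]
tcp_rot: [2.017, 2.402, 0.001]
wrist_force: [-0.2, -0.8, 5.3]
width: 0.385
grip_force: 7.7
```

Emit:
step_arm(
  series=[
    {"x": 0,"y": 0,"z": 0,"ax": 0,"ay": 0,"az": 0,"grip": -0.65},
    {"x": 0,"y": 0,"z": 0,"ax": 0,"ay": 0,"az": 0,"grip": -0.65},
    {"x": 0,"y": 0,"z": 0,"ax": 0,"ay": 0,"az": 0,"grip": -0.65},
    {"x": 0,"y": 0,"z": 0,"ax": 0,"ay": 0,"az": 0,"grip": -0.65},
  ],
)

```text
time: 13.65
tool_pos: [0.4902, -0.0907, 0.0976]
tcp_rot: [2.018, 2.404, 0.0]
wrist_force: [0.2, -0.5, 0.0]
width: 0.825
grip_force: 0.0
```

Emit:
step_arm(
  series=[
    {"x": 0,"y": 0,"z": 0,"ax": 0,"ay": 0,"az": 0,"grip": -0.35},
    {"x": 0,"y": 0,"z": 0,"ax": 0,"ay": 0,"az": 0,"grip": -0.35},
    {"x": 0,"y": 0,"z": 0,"ax": 0,"ay": 0,"az": 0,"grip": -0.35},
  ],
)

```text
time: 13.95
tool_pos: [0.491, -0.0909, 0.0984]
tcp_rot: [2.017, 2.402, 0.001]
wrist_force: [0.7, 0.0, 0.9]
width: 0.673
grip_force: 0.8
```

Emit:
step_arm(
  series=[
    {"x": 0,"y": 0,"z": 0,"ax": 0,"ay": 0,"az": 0,"grip": -0.25},
    {"x": 0,"y": 0,"z": 0,"ax": 0,"ay": 0,"az": 0,"grip": -0.25},
  ],
)

```text
time: 14.15
tool_pos: [0.491, -0.091, 0.0985]
tcp_rot: [2.017, 2.402, 0.001]
wrist_force: [0.5, 0.0, 2.7]
width: 0.627
grip_force: 2.1
```

Emit:
step_arm(
  series=[
    {"x": 0,"y": 0,"z": 0,"ax": 0,"ay": 0,"az": 0,"grip": -0.18},
    {"x": 0,"y": 0,"z": 0,"ax": 0,"ay": 0,"az": 0,"grip": -0.18},
  ],
)

```text
time: 14.35
tool_pos: [0.491, -0.091, 0.0986]
tcp_rot: [2.017, 2.402, 0.001]
wrist_force: [-0.5, -0.2, 5.2]
width: 0.588
grip_force: 3.3
```

Emit:
step_arm(
  series=[
    {"x": 0,"y": 0,"z": 0,"ax": 0,"ay": 0,"az": 0,"grip": -0.12},
    {"x": 0,"y": 0,"z": 0,"ax": 0,"ay": 0,"az": 0,"grip": -0.12},
  ],
)

```text
time: 14.55
tool_pos: [0.4911, -0.091, 0.0988]
tcp_rot: [2.017, 2.402, 0.001]
wrist_force: [-0.9, -0.2, 6.8]
width: 0.562
grip_force: 4.9
```

The grip force is rising above the free level, so the pad has met the trivet. I continue slowly towards about 11 N.

Emit:
step_arm(
  series=[
    {"x": 0,"y": 0,"z": 0,"ax": 0,"ay": 0,"az": 0,"grip": -0.06},
    {"x": 0,"y": 0,"z": 0,"ax": 0,"ay": 0,"az": 0,"grip": -0.06},
    {"x": 0,"y": 0,"z": 0,"ax": 0,"ay": 0,"az": 0,"grip": -0.06},
  ],
)

```text
time: 14.85
tool_pos: [0.491, -0.0911, 0.099]
tcp_rot: [2.017, 2.402, 0.001]
wrist_force: [-0.9, 1.0, 6.8]
width: 0.536
grip_force: 6.6
```

Emit:
step_arm(
  series=[
    {"x": 0,"y": 0,"z": 0,"ax": 0,"ay": 0,"az": 0,"grip": 0},
    {"x": 0,"y": 0,"z": 0,"ax": 0,"ay": 0,"az": 0,"grip": 0},
    {"x": 0,"y": 0,"z": 0,"ax": 0,"ay": 0,"az": 0,"grip": 0},
  ],
)

```text
time: 15.15
tool_pos: [0.4911, -0.0911, 0.0993]
tcp_rot: [2.017, 2.402, 0.001]
wrist_force: [-2.0, -0.3, 9.9]
width: 0.503
grip_force: 8.3
```

Emit:
step_arm(
  series=[
    {"x": 0,"y": 0,"z": 0,"ax": 0,"ay": 0,"az": 0,"grip": 0.05},
    {"x": 0,"y": 0,"z": 0,"ax": 0,"ay": 0,"az": 0,"grip": 0.09},
    {"x": 0,"y": 0,"z": 0,"ax": 0,"ay": 0,"az": 0,"grip": 0.09},
    {"x": 0,"y": 0,"z": 0,"ax": 0,"ay": 0,"az": 0,"grip": 0.09},
    {"x": 0,"y": 0,"z": 0,"ax": 0,"ay": 0,"az": 0,"grip": 0.09},
  ],
)

```text
time: 15.65
tool_pos: [0.4911, -0.0911, 0.0998]
tcp_rot: [2.017, 2.402, 0.001]
wrist_force: [-3.0, 0.0, 13.0]
width: 0.458
grip_force: 11.0
```

Run:
```python
from workcell import bot, imaging
from h import *
c=imaging.read_camera("scene");w=imaging.read_camera("wrist")
x,y=proj(c,C(.1,0,.08)).astype(int)
cv2.imwrite("pics/end.png",np.hstack([cv2.resize(c["img"][y-60:y+60,x-64:x+64,::-1],(480,450),interpolation=cv2.INTER_CUBIC),cv2.copyMakeBorder(cv2.resize(w["img"][:,:,::-1],(320,240)),0,210,0,0,0)]))
s=bot.read_state();print(s["width"],s["grip_force"],s["wrist_force"])
```

```text
0.4610514321980661 10.994959473609924 [-3.65545628 -0.24756937 12.11166243]
```

View pics/end.png

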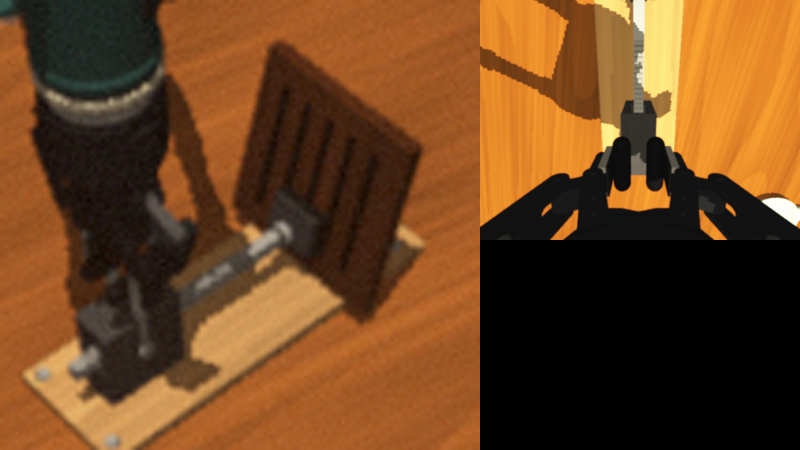

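The pad, at (300,225), lies flat on the trivet. The trivet still leans on the rest, and the triggers are held half squeezed at 11 N per finger. I'm handing the job in.

```bash
python3 -c "
from workcell import bot
print(bot.finish_job())"
```

```text
the job is handed in; nothing more can be done
None
```

The job is handed in, with no verdict returned: the trivet leans flat and centred on the rest, the pad presses it with an estimated 11–13 N (about half of the spring's travel), and the fingers still hold both triggers at 11 N each.

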